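# Load the slide press and give its wheel one turn

### The arm

A 7-joint arm with a two-finger parallel gripper is mounted at the origin on the work surface. World frame = base frame: x ahead of the robot, y to its left, z up, the work surface at z = 0. Lengths are in m, angles in rad, forces in N, time in s.
With the tool pointing down it reaches from about 0.4 to 0.9 m from the base axis. Payload 5.5 kg.
Tool frame: the origin (TCP) lies midway between the tips of the shut fingers; the grasp point (between the pads) lies 19 mm behind it (manip.grip_depth is the distance from the TCP to the grasp point, in m); z points along the fingers, y is the line along which they close (so a half turn about z gives the same grasp; the last joint's range is limited). The gripper opens to 92 mm and grips with 3 to 60 N. Pads are 19 mm wide; open, the fingers measure 130 mm over their backs; the gripper's body (75 mm by 190 mm) begins 47 mm behind the grasp point.
Start: joints at [1.503, 0.501, -0.427, 1.55, 0.221, 1.138, -0.21], TCP at [0.211, -0.615, 0.227] pointing down, gripper open.
Joint ranges: [-2.88, 2.88], [-0.31, 2.03], [-1.54, 1.56], [0.2, 2.42], [-1.41, 4.55], [0.19, 2.02], [-2.57, 2.57]. Speed limits (rad/s): [2.57, 2.57, 3.14, 3.14, 3.14, 3.14, 3.14].

### API

Orientations are given as a unit quaternion [x, y, z, w].
In Python, from bench import manip, effector, viewer gives the robot as it stands. Calls block until the motion is done:
- manip.move_pose(position, orientation): joint-space move of the TCP to a pose.
- manip.servo_line(position, ori=None, vel=0.15): straight line of the TCP; ori=None keeps the orientation; vel is the mean speed in m/s.
- manip.movej(angles): joint-space move.
- effector.open_jaws() and effector.close(f_grip=None): open the fingers fully, or close them until they stop; f_grip is the grip in N (None keeps the last).
- manip.sleep(seconds).
- manip.solve_ik(position, orientation): joint angles nearest the present ones, or None.
- viewer.get_image(name): name is "side" or "top"; returns the picture (480x640x3 uint8, red, green, blue); there is no depth.
- viewer.get_calibration(name): a dict with "vfov" (degrees; the focal length in pixels is half the picture's height over the tangent of half this angle, whatever the lens; pixels are square), "cx", "cy" (the principal point, pixels), "dist_coeffs" ([k1, k2, p1, p2, k3] as OpenCV has them; the pictures are not rectified), "eye" and "attitude" of the camera in the world. Camera axes: x right, y down, z forward; pixel columns grow to the right and rows downward; lengths in m; the calibration is good to about 2 mm. A picture is of the moment at which its call begins. get_calibration takes no time and is no camera call.
A pose or a line that the arm cannot do raises manip.PlanningError and nothing moves.
- manip.hand_in(): hands the job in; it is judged then, once.
Readings, each from a call of its own:
- manip.current_clock(): time.
- manip.current_q(): joint angles.
- manip.current_joint_velocities(): joint speeds.
- manip.current_tau(): joint torques, N m.
- manip.current_tool_pos(): TCP position.
- manip.current_tcp_rot(): TCP orientation.
- manip.current_force(): force on the tool from outside, world axes, zero at the start.
- manip.current_wrist_torque(): the same for the moment, N m.
- manip.current_finger_gap(): finger opening in m.
- manip.current_gripper_force(): force on a finger pad.
Only numpy, scipy, OpenCV 4.12 (cv2) and the standard library are available. Lean on these libraries where they do the work, as an engineer would, in place of code of your own. Each camera call takes 0.05 s, during which the arm holds its last target. There are 200 camera calls.

### The job

Push the slide tray fully home under the press by its upright tab. Then push the hand wheel round clockwise (seen from above) by its upright handle, with the fingertips and without gripping it or forcing it, through exactly one turn, so that the handle stops where it began. Leave the things standing round the press where they are, and finish clear of everything.

Things in the scene. Friction and masses are not known exactly. Their poses are not given: they have to be found in the camera images.
- press: white C-shaped slide press, bolted down. Origin on the bench directly under the wheel's axis; x, y lie along its base, z up. Base plate 150 mm (x) by 345 mm (y: -250 to +95 mm), 18 mm thick; a column stands at its +y end and an arm (top at height 145 mm) carries the wheel. The long low part with the tray points to -y.
- wheel_axis (a point): point on the hand wheel's vertical axis, at 200 mm height, level with the middle of the upright handle. Axes as the press. The arm, hub and all else near the wheel's middle stay below 181 mm height.
- wheel (a joint): turn of the hand wheel in rad; grows clockwise as seen from above; it begins anywhere from -0.8 to 0.8, and can turn from -1.3 to 9.0. At 0 the handle is on the press's -x side of the axis. One turn is 6.283. It stays where it is left (about 3 N at the handle turns it). Black wheel, rim 70 mm in radius at centre (78 mm outside), rim top at 175 mm height, three spokes. One turn lowers the rubber pad under the arm by 8 mm.
- wheel_handle (a point): middle of the wheel's upright round handle, 200 mm above the bench: a black post 22 mm across, standing on the rim above the end of one spoke, 70 mm from the wheel's axis, free from 175 to 225 mm height (goes round with the wheel and spins loosely about its own upright axis).
- tray (a joint): travel of the aluminium slide tray in m along the press's +y: begins between 0 and 0.02 (drawn out), 0.06 is fully home against its stop under the pad. Moves with about 2 N and stays where it is left.
- tray_tab (a point): centre of the outer face (facing the press's -y) of the upright tab at the tray's outer end; tab 66 mm wide (x), 54 mm tall (25 to 79 mm above the bench), 8 mm thick. Pushed towards +y of the press; when home this point is 166 mm from the wheel's axis. Its centre is 55 mm above the bench.
- dropper_bottle: bystander, loose: amber dropper bottle, 36 mm across, 85 mm tall; origin at the centre of its underside
- petri_dish: bystander, loose: flat clear dish with lid, 92 mm across, 16 mm high; origin at the centre of its underside
- beaker: bystander, loose: open glass beaker, 68 mm across, 90 mm tall; origin at the centre of its underside
- specimen_jar: bystander, loose: clear jar with white cap, 52 mm across, 65 mm tall; origin at the centre of its underside
- cup: bystander, loose: white open cup, 80 mm across, 95 mm tall; origin at the centre of its underside
- slide_box: bystander, loose: flat grey and white plastic box, 87 x 77 x 34 mm; origin at the centre of its underside
- tweezers: bystander, loose: steel tweezers lying flat, 140 mm long, 17 mm wide, 6 mm thick; origin at the centre of its underside (lies along its x)
- handle: the upright handle itself, as wheel_handle; its origin is on the rim's centre line, 33 mm below that point

How it is judged:
By the outcome, as a careful person would: the job done as asked, in the order asked, and still so for the second after the job is handed in, with the robot touching nothing.
It also fails if it takes over 64 s, if anything falls off the work surface, if the arm or the gripper's body presses on something with over 40 N, if the wrist force passes 120 N, or if a joint passes its speed limit or range.

## Working session

There is one attempt and no reset: what is moved stays moved. The work goes in short steps, each a Python script; the robot and the scene stay as the last script left them, time stands still between calls to the robot, and variables do not carry over. Pictures are saved under pics/ and viewed, at most 10 in all, crops included, and the job is handed in when it is done.

```bash
mkdir -p pics; python3 - <<'E'
from bench import manip, effector, viewer
import cv2
for n in ("top","side"):
    im=viewer.get_image(n); cv2.imwrite(f"pics/{n}0.png",im[:,:,::-1]); print(n,viewer.get_calibration(n))
print(manip.current_tcp_rot(),manip.current_clock())
E
```

```text
top {'vfov': 42.79830213511209, 'cx': 319.9581884035206, 'cy': 244.35553419110823, 'dist_coeffs': array([-0.2146539,  0.       ,  0.       ,  0.       ,  0.       ]), 'eye': array([0.47886161, 0.07293874, 1.1121448 ]), 'attitude': array([ 0.71114703, -0.70031879,  0.0367254 , -0.04974672])}
side {'vfov': 50.50609762713496, 'cx': 316.9546017298365, 'cy': 238.6846864039775, 'dist_coeffs': array([-0.03229863,  0.        ,  0.        ,  0.        ,  0.        ]), 'eye': array([ 0.46967562, -0.46886561,  0.84304906]), 'attitude': array([ 0.94031524, -0.07993981,  0.02982003, -0.32943533])}
[ 9.86347515e-01  1.64674940e-01 -1.17983832e-04 -8.54558993e-04] 0.1
```

View pics/top0.png

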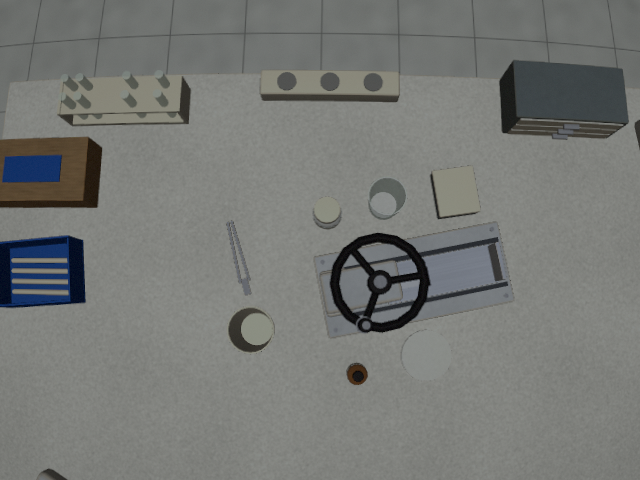

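View pics/side0.png

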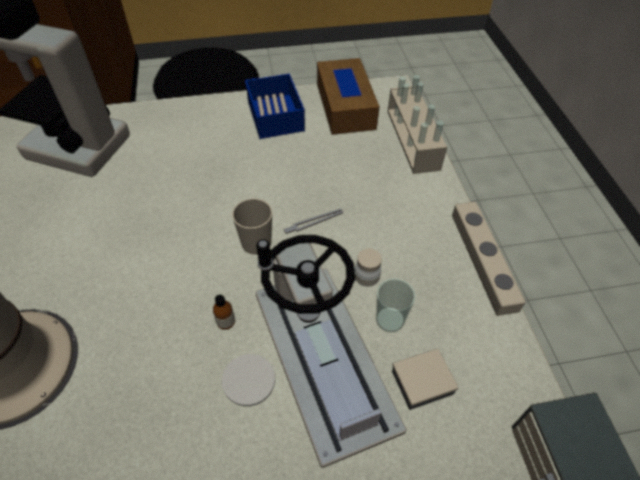

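The top view shows the wheel hub at (379,282), the handle top at (365,325), the base corners at (315,256), (498,222), (514,299) and (328,337), and the tab near (495,262). In the side view the hub is at (308,273), the handle top at (263,244), and the tab at about (340–382, 418–437). I'll fit the press pose to these points.

```bash
cat > h.py <<'E'
import numpy as np, cv2
from scipy.spatial.transform import Rotation as R
from bench import manip, effector, viewer
def cam(n):
    c=viewer.get_calibration(n); f=240/np.tan(np.radians(c["vfov"])/2)
    return np.array([[f,0,c["cx"]],[0,f,c["cy"]],[0,0,1]]),c["dist_coeffs"],R.from_quat(c["attitude"]).as_matrix(),c["eye"]
C={n:cam(n) for n in("top","side")}
def proj(n,P):
    K,d,A,e=C[n]; r=A.T
    return cv2.projectPoints(np.atleast_2d(P).astype(float),cv2.Rodrigues(r)[0],-r@e,K,d)[0][:,0]
def ray(n,uv,z):
    K,d,A,e=C[n]; p=cv2.undistortPoints(np.array([[uv]],float),K,d)[0,0]
    v=A@[p[0],p[1],1]; return e+v*(z-e[2])/v[2]
def loc(p,q):  # press local -> world; p=x,y,yaw
    c,s=np.cos(p[2]),np.sin(p[2]); q=np.atleast_2d(q)
    return np.c_[p[0]+c*q[:,0]-s*q[:,1],p[1]+s*q[:,0]+c*q[:,1],q[:,2]]
def hand(p,th,z,r=.07): return loc(p,[-r*np.cos(th),r*np.sin(th),z])
E
python3 - <<'E'
from h import *
from scipy.optimize import least_squares
for k,uv,z in[("hub",(379,282),.178),("corner",(514,299),.018),("bottle",(357,374),.085),("dish",(427,355),.016),("beaker",(383,205),.0),("jar",(327,212),.065),("box",(456,192),.034),("cup",(257,329),0.0)]: print(k,ray("top",uv,z).round(3))
b=.075
obs=[("top",(315,256),(b,.095,.018)),("top",(498,222),(b,-.25,.018)),("top",(514,299),(-b,-.25,.018)),("top",(328,337),(-b,.095,.018)),("side",(323,463),(-b,-.25,.018)),("side",(404,432),(b,-.25,.018)),("top",(379,282),(0,0,.178)),("side",(308,273),(0,0,.178))]
h0=ray("top",(379,282),.178)
def res(p):
    r=[proj(n,loc(p,q))[0]-uv for n,uv,q in obs]
    r+=[proj("top",hand(p,p[3],.225))[0]-(365,325),proj("side",hand(p,p[3],.225))[0]-(263,244)]
    return np.ravel(r)
best=min((least_squares(res,[h0[0],h0[1],y,.2],loss="soft_l1") for y in(-1.5,0,1.5,3)),key=lambda s:s.cost)
p=best.x; print(p.round(4)); print(res(p).reshape(-1,2).round(1))
np.save("p.npy",p)
for n in("top","side"):
    im=cv2.imread(f"pics/{n}0.png"); S=4
    m=proj(n,loc(p,[0,-.11,.05]))[0].astype(int); x0,y0=max(m[0]-95,0),min(max(m[1]-70,0),340)
    c=cv2.resize(im[y0:y0+140,x0:x0+190],None,fx=S,fy=S,interpolation=cv2.INTER_CUBIC); print(n,x0,y0)
    for t,col in((0,(0,0,255)),(.02,(0,255,0))):
        Q=loc(p,[(s*.033,-.226+t,z) for s,z in((-1,.025),(-1,.079),(1,.079),(1,.025))])
        cv2.polylines(c,[((proj(n,Q)-[x0,y0]+.5)*S).astype(int)],False,col,1)
    cv2.imwrite(f"pics/c_{n}.png",c)
E
```

```text
hub [ 0.537 -0.     0.178]
corner [ 0.518 -0.26   0.018]
bottle [0.389 0.028 0.085]
dish [ 0.417 -0.1    0.016]
beaker [ 0.69  -0.021  0.   ]
jar [0.664 0.082 0.065]
box [ 0.71  -0.151  0.034]
cup [0.459 0.206 0.   ]
[ 0.5379 -0.0013  0.1972  0.5432]
[[-2.1 -0.4]
 [ 0.  -0.6]
 [ 0.9  2.8]
 [-0.   1.2]
 [-2.9  3. ]
 [ 3.3 -1.5]
 [ 0.8 -0.6]
 [-0.1 -5.5]
 [ 0.6 -0.2]
 [-0.  -0.7]]
top 340 204
side 236 291
```

View pics/c_top.png

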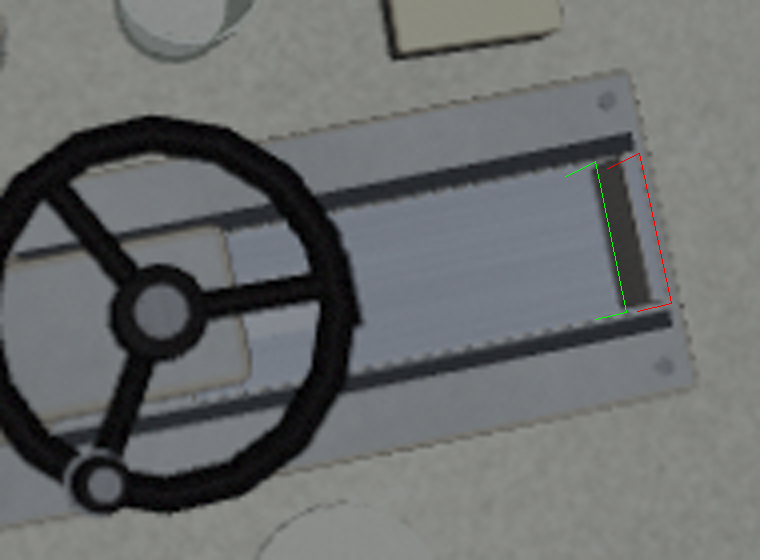

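View pics/c_side.png

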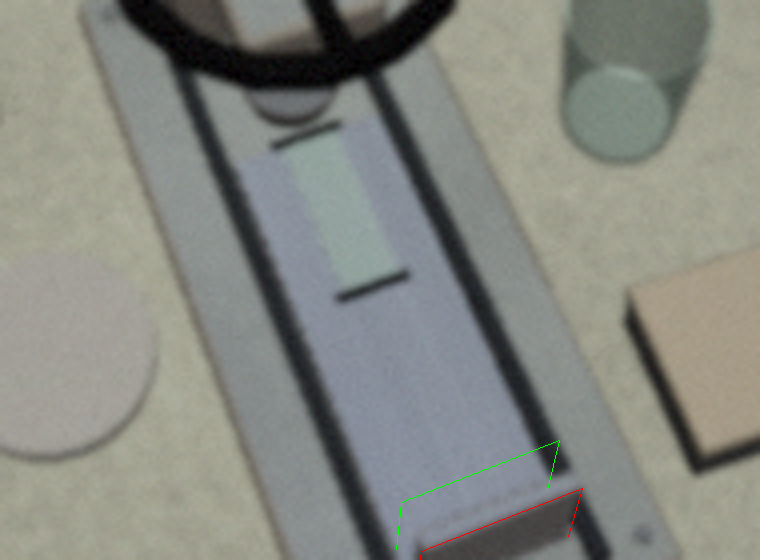

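The crops put the tab's outer edge about 5 px inward of the travel = 0 overlay, so the tray stands at roughly 5–8 mm. I'll refine the fit with the rim extents, check IK around the whole circle, and then move to the tab.

```bash
cat >> h.py <<'E'
def quat(d,s=1):  # tool down, tool x along s*d
    x=np.array([d[0],d[1],0])*s; x/=np.linalg.norm(x); z=np.array([0,0,-1.])
    return R.from_matrix(np.c_[x,np.cross(z,x),z]).as_quat()
def dirl(p,v): return (loc(p,[*v,0])-loc(p,[0,0,0]))[0]
def push(p,th,back,z,s,dth=0): # TCP/ori behind handle at wheel angle th
    t=dirl(p,(np.sin(th),np.cos(th))); return hand(p,th,z)[0]-t*back, quat(t,s)
E
python3 - <<'E'
from h import *
from scipy.optimize import least_squares
b=.075
obs=[("top",(315,256),(b,.095,.018)),("top",(497,221.75),(b,-.25,.018)),("top",(513.5,300.75),(-b,-.25,.018)),("top",(328,337),(-b,.095,.018)),("side",(323,463),(-b,-.25,.018)),("side",(404,432),(b,-.25,.018))]
a=np.linspace(0,6.283,200)
def res(p):
    r=[proj(n,loc(p,q))[0]-uv for n,uv,q in obs]
    r+=[proj("top",hand(p,p[3],.225))[0]-(365,324.8),proj("side",hand(p,p[3],.225))[0]-(263,244)]
    c=proj("top",loc(p,np.c_[.078*np.cos(a),.078*np.sin(a),0*a+.167]))
    r+=[c.min(0)-(331,233),c.max(0)-(429,331.5)]
    c=proj("side",loc(p,np.c_[.078*np.cos(a),.078*np.sin(a),0*a+.167]))
    r+=[c.min(0)-(257,235),c.max(0)-(355,313)]
    return np.ravel(r)
p=least_squares(res,np.load("p.npy"),loss="soft_l1").x; print(p.round(4)); print(res(p).reshape(-1,2).round(1).tolist())
np.save("p.npy",p)
for s in(1,-1):
    for th in np.arange(0,6.3,.52):
        q=manip.solve_ik(*push(p,p[3]+th,.022,.187,s)); print(s,round(th,2),None if q is None else np.round(q,2))
d=dirl(p,(0,1))
for s in(1,-1):
    for y in(-.27,-.176): print("tab",s,np.round(manip.solve_ik(loc(p,[0,y,.045])[0],quat(d,s)),2))
E
```

```text
[ 0.5375 -0.0011  0.1992  0.548 ]
[[-2.2, -0.1], [0.8, -0.4], [1.3, 1.0], [0.0, 1.5], [-2.8, 2.9], [3.3, -1.7], [0.4, 0.2], [-0.3, -0.8], [-2.3, -0.9], [0.3, 1.3], [2.4, -1.0], [0.9, 0.5]]
1 0.0 [ 0.99  0.49 -1.29  2.02  0.55  1.04 -0.92]
1 0.52 [ 0.89  0.52 -1.28  2.    0.58  1.06 -1.53]
1 1.04 [ 0.78  0.57 -1.25  1.93  0.62  1.1  -2.11]
1 1.56 [ 0.6   0.53 -1.02  1.84  0.51  1.06 -2.53]
1 2.08 [-0.68  0.46  0.68  1.8  -0.34  1.   -2.29]
1 2.6 [-0.81  0.62  1.01  1.75 -0.59  1.1  -2.56]
1 3.12 [ 0.79  0.84 -1.3   1.68  0.84  1.3   2.14]
1 3.64 [ 0.87  0.82 -1.3   1.7   0.83  1.29  1.68]
1 4.16 [ 0.82  0.6  -1.04  1.76  0.57  1.11  1.37]
1 4.68 [ 0.9   0.54 -1.06  1.85  0.53  1.07  0.89]
1 5.2 [ 0.93  0.45 -1.06  1.94  0.47  1.02  0.39]
1 5.72 [ 1.02  0.47 -1.22  2.    0.52  1.03 -0.24]
1 6.24 [ 0.99  0.49 -1.29  2.02  0.55  1.04 -0.87]
-1 0.0 [ 0.99  0.49 -1.29  2.02  0.55  1.04  2.23]
-1 0.52 [ 0.89  0.53 -1.29  2.    0.58  1.07  1.61]
-1 1.04 [ 0.79  0.58 -1.26  1.93  0.63  1.1   1.02]
-1 1.56 [ 0.78  0.8  -1.41  1.84  0.83  1.27  0.36]
-1 2.08 [ 0.6   0.6  -1.03  1.76  0.57  1.11  0.1 ]
-1 2.6 [ 0.59  0.61 -0.96  1.7   0.55  1.12 -0.35]
-1 3.12 [ 0.64  0.63 -0.96  1.68  0.56  1.13 -0.8 ]
-1 3.64 [ 0.66  0.58 -0.88  1.71  0.49  1.1  -1.22]
-1 4.16 [ 0.68  0.5  -0.8   1.77  0.41  1.05 -1.64]
-1 4.68 [ 0.67  0.41 -0.73  1.86  0.32  0.99 -2.08]
-1 5.2 [ 0.65  0.33 -0.68  1.94  0.25  0.95 -2.56]
-1 5.72 [-0.82  0.32  1.    2.05 -0.34  0.94 -2.57]
-1 6.24 [ 0.99  0.49 -1.29  2.02  0.55  1.04  2.28]
tab 1 [ 0.85  0.78 -0.68  1.67  0.6   0.91  0.14]
tab 1 [ 0.84  0.77 -0.81  1.8   0.7   0.89 -0.1 ]
tab -1 [-0.22  0.89  0.9   1.71 -0.83  0.97 -1.94]
tab -1 [-0.39  0.82  0.9   1.84 -0.81  0.91 -2.04]
```

```bash
python3 - <<'E'
from h import *
p=np.load("p.npy"); d=dirl(p,(0,1)); o=quat(d,1)
effector.close(5)
P=lambda y,z=.045: loc(p,[0,y,z])[0]
manip.move_pose(P(-.28,.15),o); manip.servo_line(P(-.28),vel=.15)
f=lambda: manip.current_force()@d
ly=lambda: (manip.current_tool_pos()-P(0))@d
f0=f(); print("t",manip.current_clock(),"f0",f0)
y=-.28
log=[]
while y<-.182:
    y+=.007; manip.servo_line(P(y),vel=.06); log.append((round(y,3),round(f()-f0,1)))
while y<-.16:
    y+=.001; manip.servo_line(P(y),vel=.03); log.append((round(y,3),round(ly(),4),round(f()-f0,1)))
    if f()-f0<-9: break
print(log,manip.current_clock())
im=viewer.get_image("side"); cv2.imwrite("pics/s1.png",im[:,:,::-1])
E
```

```text
t 4.2583 f0 -0.291275608161513
[(-0.273, np.float64(0.0)), (-0.266, np.float64(0.1)), (-0.259, np.float64(0.8)), (-0.252, np.float64(0.2)), (-0.245, np.float64(-0.0)), (-0.238, np.float64(-0.0)), (-0.231, np.float64(-0.1)), (-0.224, np.float64(0.7)), (-0.217, np.float64(-0.2)), (-0.21, np.float64(1.3)), (-0.203, np.float64(0.3)), (-0.196, np.float64(0.8)), (-0.189, np.float64(0.7)), (-0.182, np.float64(0.4)), (-0.181, np.float64(-0.1808), np.float64(0.4)), (-0.18, np.float64(-0.1802), np.float64(-0.0)), (-0.179, np.float64(-0.1792), np.float64(-1.1)), (-0.178, np.float64(-0.1786), np.float64(-2.5)), (-0.177, np.float64(-0.1786), np.float64(-5.1)), (-0.176, np.float64(-0.1786), np.float64(-6.7)), (-0.175, np.float64(-0.1786), np.float64(-8.2)), (-0.174, np.float64(-0.1786), np.float64(-10.7))] 9.9917
```

The tray is home: the TCP stopped dead at local y = -0.1786 and the force rose to 10.7 N. Next I'll back off, move to the handle and find first contact.

```bash
python3 - <<'E'
from h import *
p=np.load("p.npy"); d=dirl(p,(0,1)); P=lambda y,z=.045: loc(p,[0,y,z])[0]
manip.servo_line(P(-.215)); manip.servo_line(P(-.215,.275),vel=.25)
th=p[3]; t=dirl(p,(np.sin(th),np.cos(th)))
x,o=push(p,th,.06,.275,-1); manip.move_pose(x,o)
manip.servo_line(push(p,th,.06,.187,-1)[0],vel=.15)
cv2.imwrite("pics/s2.png",viewer.get_image("side")[:,:,::-1])
back=lambda: (hand(p,th,.187)[0]-manip.current_tool_pos())@t
f=lambda: np.mean([manip.current_force()@t for _ in range(5)])
manip.sleep(.2); f0=f(); b=.06; log=[]
while b>.016:
    b-=.004 if b>.03 else .0008
    manip.servo_line(push(p,th,b,.187,-1)[0],vel=.04); log.append((round(b,4),round(back(),4),round(f()-f0,1)))
    if f()-f0<-1.2: manip.sleep(.1); log.append(round(f()-f0,2)); break
    
np.save("ref.npy",[back(),f0,*manip.current_tool_pos()])
print(log,manip.current_clock()); cv2.imwrite("pics/t2.png",viewer.get_image("top")[:,:,::-1])
a=cv2.imread("pics/s1.png"); a=np.hstack([cv2.imread("pics/s2.png")[200:480,200:520],cv2.imread("pics/t2.png")[180:460,280:600]]); cv2.imwrite("pics/c2.png",a)
E
```

```text
[(0.056, np.float64(0.0557), np.float64(-0.4)), (0.052, np.float64(0.0516), np.float64(-0.2)), (0.048, np.float64(0.0476), np.float64(-1.0)), (0.044, np.float64(0.0436), np.float64(-0.3)), (0.04, np.float64(0.0397), np.float64(-0.4)), (0.036, np.float64(0.0357), np.float64(-0.2)), (0.032, np.float64(0.0317), np.float64(-0.3)), (0.028, np.float64(0.0277), np.float64(0.4)), (0.0272, np.float64(0.0272), np.float64(-0.3)), (0.0264, np.float64(0.0264), np.float64(-0.4)), (0.0256, np.float64(0.0255), np.float64(-1.3)), np.float64(-0.47)] 17.35
```

View pics/c2.png

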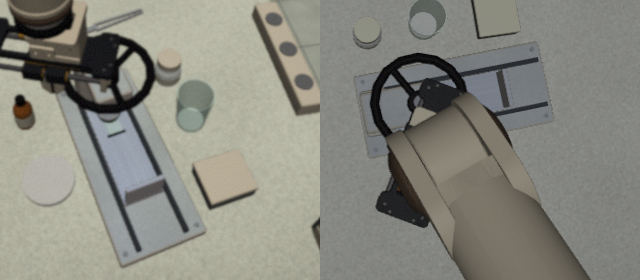

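The tray is home in the side view, and the fingers are beside the handle without visibly moving it. That trigger may have been force noise, so I'll creep on with time-averaged force.

```bash
python3 - <<'E'
from h import *
p=np.load("p.npy"); r=np.load("ref.npy"); th=p[3]; t=dirl(p,(np.sin(th),np.cos(th)))
def f():
    v=[]
    for _ in range(6): manip.sleep(.02); v.append(manip.current_force()@t)
    return np.mean(v)
back=lambda: (hand(p,th,.187)[0]-manip.current_tool_pos())@t
b=.0256; log=[]
while b>.013:
    b-=.0008; manip.servo_line(push(p,th,b,.187,-1)[0],vel=.04); F=f(); log.append((round(b,4),round(back(),4),round(F-r[1],2)))
    if F-r[1]<-1.4: break
np.save("ref.npy",[back(),r[1]])
print(log,manip.current_clock())
E
```

```text
[(0.0248, np.float64(0.0248), np.float64(-0.1)), (0.024, np.float64(0.024), np.float64(-0.46)), (0.0232, np.float64(0.0234), np.float64(-1.07)), (0.0224, np.float64(0.0228), np.float64(-3.12))] 18.8
```

Contact is at a back-offset of about 23.6 mm, which agrees with the pose fit. Now the main sweep, with a force guard.

```bash
cat >> h.py <<'E'
def sweep(p,a0,a1,s,b=.0236,z=.187,step=.13,vel=.07):
    log=[]
    for a in np.linspace(a0,a1,int(np.ceil((a1-a0)/step))+1)[1:]:
        x,o=push(p,p[3]+a,b,z,s)
        manip.servo_line(x,ori=o,vel=vel)
        t=dirl(p,(np.sin(p[3]+a),np.cos(p[3]+a))); n=np.cross(t,[0,0,1]); F=manip.current_force()
        log.append((round(a,2),round(F@t,1),round(F@n,1),round(F[2],1)))
        if np.linalg.norm(F)>18: print("STOP"); break
    print([tuple(map(float,l)) for l in log],manip.current_clock())
E
python3 - <<'E'
from h import *
p=np.load("p.npy")
try: sweep(p,0,4.55,-1)
except manip.PlanningError as e: print("PE",e,manip.current_q().round(2),manip.current_tool_pos())
print(manip.current_q().round(2),manip.current_clock())
cv2.imwrite("pics/t3.png",viewer.get_image("top")[:,:,::-1]); cv2.imwrite("pics/s3.png",viewer.get_image("side")[:,:,::-1])
a=np.hstack([cv2.imread("pics/s3.png")[150:430,160:480],cv2.imread("pics/t3.png")[150:430,240:560]]); cv2.imwrite("pics/c3.png",a)
E
```

```text
[(0.13, 0.2, -0.9, -1.1), (0.26, 0.7, 0.3, -0.1), (0.39, -0.4, 0.1, 0.3), (0.52, 0.7, -0.5, 0.9), (0.65, -0.3, 0.0, -0.0), (0.78, -0.9, 0.2, -0.7), (0.91, -0.2, -1.0, 0.6), (1.04, -1.5, -0.2, -0.0), (1.17, -0.1, -0.5, -0.2), (1.3, 0.7, 0.0, 0.3), (1.43, 0.0, -0.3, -0.3), (1.56, 0.5, 0.2, 0.8), (1.69, 0.5, -0.5, 0.3), (1.82, -0.8, -0.9, 0.8), (1.95, 0.6, 0.1, -0.3), (2.08, 0.3, 0.6, 0.2), (2.21, -0.5, 0.6, 0.3), (2.34, 0.0, 0.6, -0.1), (2.47, 0.9, 0.2, -0.5), (2.6, -0.4, 0.6, 0.2), (2.73, -0.4, 0.9, -0.1), (2.86, 0.2, -0.5, 0.3), (2.99, -0.2, -0.4, 0.4), (3.12, -1.1, 0.4, -0.2), (3.25, -0.5, -0.3, 0.1), (3.38, -0.5, 0.7, -1.5), (3.51, 0.4, 0.6, 0.6), (3.64, -0.1, -0.9, -0.6), (3.77, 0.3, -0.5, 0.6), (3.9, -0.1, -0.4, 0.4), (4.03, -0.5, -0.2, -0.3), (4.16, 0.1, 0.6, 0.3), (4.29, 0.8, 1.0, 0.4), (4.42, -1.1, -0.6, 0.2), (4.55, 0.0, -0.5, 0.1)] 28.7167
[ 0.18  0.34 -0.11  1.85  0.05  0.96 -1.71] 28.7167
```

View pics/c3.png

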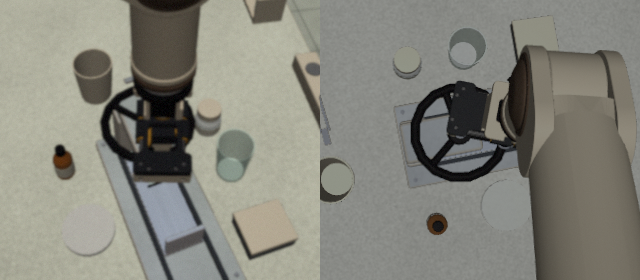

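The lower-left spoke lies about 20° clockwise of where a spoke stood before, which matches 260° of turn with three spokes. The bystanders haven't moved. Next I'll flip the tool half a turn and push on to just short of a full turn.

```bash
python3 - <<'E'
from h import *
p=np.load("p.npy"); th=p[3]; a=4.55
manip.servo_line(push(p,th+a,.045,.187,-1)[0]); manip.servo_line(push(p,th+a,.045,.275,-1)[0],vel=.25)
x,o=push(p,th+a,.045,.275,1); manip.move_pose(x,o)
manip.servo_line(push(p,th+a,.045,.187,1)[0],vel=.15); print(manip.current_clock(),manip.current_q().round(2))
manip.servo_line(push(p,th+a,.027,.187,1)[0],vel=.06)
sweep(p,a-.02,6.0,1); sweep(p,6.0,6.22,1,step=.04,vel=.02)
print(manip.current_clock(),manip.current_q().round(2))
a=6.22
manip.servo_line(push(p,th+a,.05,.187,1)[0])
manip.servo_line(push(p,th+a,.05,.275,1)[0],vel=.25)
x=loc(p,[-.07,-.25,.275])[0]; manip.move_pose(x,quat(dirl(p,(0,1)),1))
print(manip.current_clock())
for n in("top","side"): cv2.imwrite(f"pics/{n}4.png",viewer.get_image(n)[:,:,::-1])
S=5
c=[cv2.resize(cv2.imread(f"pics/top{i}.png")[292:352,325:405],None,fx=S,fy=S,interpolation=3) for i in(0,4)]
e=[cv2.resize(cv2.imread(f"pics/side{i}.png")[225:285,235:315],None,fx=S,fy=S,interpolation=3) for i in(0,4)]
cv2.imwrite("pics/c4.png",np.vstack([np.hstack(c),np.hstack(e)]))
E
```

```text
32.6167 [ 0.94  0.7  -1.21  1.77  0.71  1.19  0.9 ]
[(4.65, 0.1, -0.0, 0.1), (4.78, -0.3, -0.2, 0.1), (4.9, -0.2, 0.2, 0.3), (5.02, 0.1, 0.3, 0.9), (5.14, 0.1, -0.1, 0.6), (5.26, -0.5, -0.2, -0.0), (5.39, -0.7, 0.1, -0.3), (5.51, -0.1, -0.5, 0.2), (5.63, -0.7, 0.1, 0.2), (5.76, -0.4, -0.5, 0.1), (5.88, 0.3, -0.4, 0.1), (6.0, -0.4, -0.0, -0.2)] 36.4917
[(6.04, -1.4, 0.7, 0.1), (6.07, -2.4, -0.0, -0.8), (6.11, -2.3, 1.3, -0.7), (6.15, -1.9, 0.3, -0.7), (6.18, -2.1, -0.2, -0.0), (6.22, -1.0, 0.7, -0.2)] 38.1917
38.1917 [ 0.79  0.32 -0.97  2.03  0.32  0.95 -0.63]
39.9667
```

View pics/c4.png

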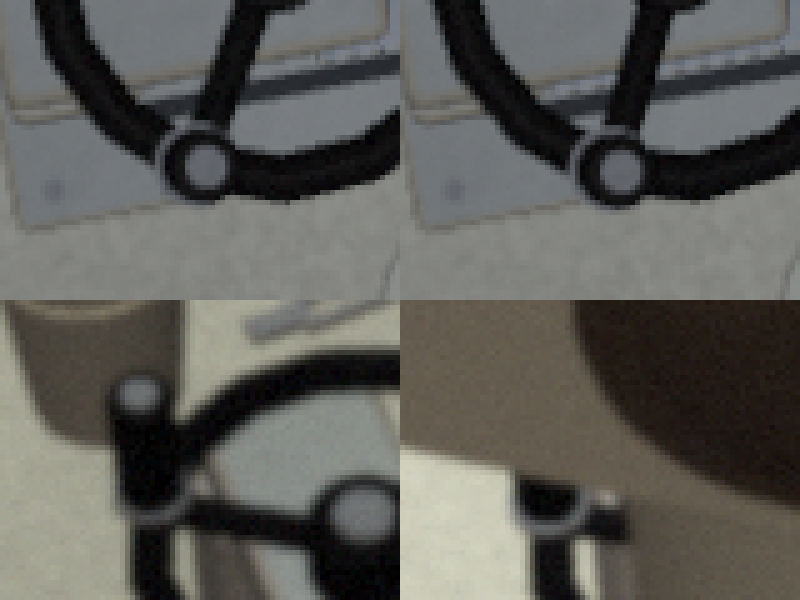

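In the top crops the handle top was at (205,166) at the start and is now at (224,170) at 5× scale. That is about 3.9 px, or 5.6 mm, short of a full turn. I'll measure it sub-pixel and finish the remainder slowly.

```bash
cat >> h.py <<'E'
def deficit(p,i,c=(366,325.2)):
    S=8; g=[cv2.resize(cv2.imread(f"pics/top{k}.png",0)[290:355,330:410],None,fx=S,fy=S,interpolation=cv2.INTER_CUBIC) for k in(0,i)]
    u,v=int((c[0]-330+.5)*S),int((c[1]-290+.5)*S); w=8*S
    _,_,_,m=cv2.minMaxLoc(cv2.matchTemplate(g[1],g[0][v-w:v+w,u-w:u+w],cv2.TM_CCOEFF_NORMED))
    d=(np.array(m)-(u-w,v-w))/S; t=[]
    for q in(np.array(c),c+d):
        l=R.from_euler("z",-p[2]).apply(ray("top",q,.225)-[p[0],p[1],.225]); t.append(np.arctan2(l[1],-l[0]))
    return d,t[0]-t[1]
E
python3 - <<'E'
from h import *
p=np.load("p.npy"); th=p[3]
d,e=deficit(p,4); print(d,e)
assert 0.02<e<.15
a=6.22
x,o=push(p,th+a,.05,.275,1); manip.move_pose(x,o)
manip.servo_line(push(p,th+a,.05,.187,1)[0],vel=.15)
manip.servo_line(push(p,th+a,.03,.187,1)[0],vel=.06)
manip.servo_line(push(p,th+a,.025,.187,1)[0],vel=.03)
sweep(p,a-.02,a+e,1,step=.03,vel=.02)
a+=e
manip.servo_line(push(p,th+a,.05,.187,1)[0],vel=.1)
manip.servo_line(push(p,th+a,.05,.275,1)[0],vel=.25)
manip.move_pose(loc(p,[-.07,-.27,.3])[0],quat(dirl(p,(0,1)),1))
for n in("top","side"): cv2.imwrite(f"pics/{n}5.png",viewer.get_image(n)[:,:,::-1])
print(deficit(p,5),manip.current_clock(),manip.current_force())
E
```

```text
[2.875 0.875] 0.061994544761856396
[(6.23, -0.3, 0.7, -0.3), (6.25, -1.6, 0.6, -1.1), (6.28, -1.7, 1.0, -0.6)] 43.3
(array([0.375, 0.125]), np.float64(0.008147025342861491)) 45.35 [-0.54174453 -0.24652776  0.8516152 ]
```

View pics/top5.png

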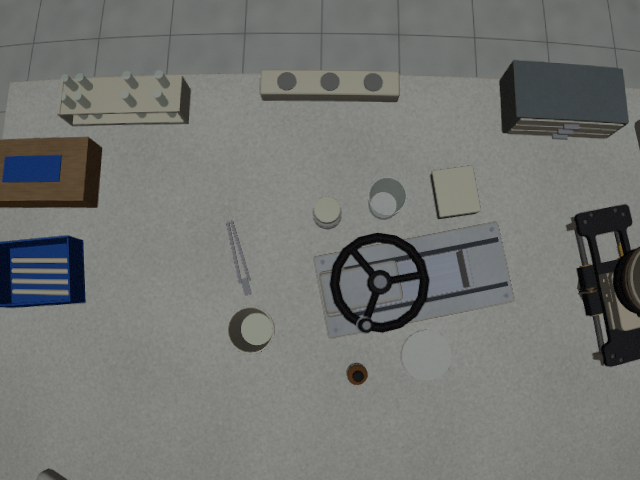

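The top view shows the handle back at about (365,325), the tray home, the bystanders unmoved and the gripper clear. The template could be biased by the static background, so I'll cross-check with the cap centroid alone.

```bash
python3 - <<'E'
from h import *
p=np.load("p.npy")
for k in(0,4,5):
    g=cv2.resize(cv2.imread(f"pics/top{k}.png",0)[310:340,350:385],None,fx=8,fy=8,interpolation=cv2.INTER_CUBIC)
    out=[]
    for thr in(70,80,90):
        n,L,st,ce=cv2.connectedComponentsWithStats((g>thr).astype(np.uint8))
        i=[j for j in range(1,n) if 300<st[j,4]<5000 and np.hypot(*(ce[j]-(128,124)))<45]
        for j in i:
            q=ce[j]/8-.5+8/16+(350,310)-.5
            l=R.from_euler("z",-p[2]).apply(ray("top",q,.225)-[p[0],p[1],.225]); out.append((thr,int(st[j,4]),q.round(2).tolist(),round(float(np.arctan2(l[1],-l[0])),3)))
    print(k,out)
E
```

```text
0 [(70, 3363, [365.73, 324.82], 0.543), (80, 3043, [365.72, 324.81], 0.543), (90, 2647, [365.73, 324.79], 0.543)]
4 [(70, 3347, [368.72, 325.78], 0.477), (80, 3020, [368.71, 325.78], 0.478), (90, 2633, [368.71, 325.77], 0.478)]
5 [(70, 3303, [366.09, 324.91], 0.535), (80, 2955, [366.11, 324.9], 0.535), (90, 2500, [366.14, 324.88], 0.534)]
```

The centroid puts it 0.008 rad (about 0.6 mm) short, which agrees with the template, so I'll hand in.

```bash
python3 -c "
from bench import manip
print(manip.hand_in())"
```

```text
the job is handed in; nothing more can be done
None
```

The job is handed in at about 45 s of the 64 s allowed: the tray is home against its stop, the wheel has gone one clockwise turn to within about 0.01 rad by the camera, the things round the press look unmoved, and the arm is clear; no verdict came back.

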